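# Load an imaging phantom into its split holder and hold the halves shut

### The job

Put the round grey puck into the round pocket of the split holder that is fixed to the bench, then set the loose cover on it so that both dowels enter their matching holes (thick dowel in the wide hole), and push the cover down against the spring pins until the two halves meet all round. Finish while still holding the halves pressed firmly shut: do not let go. Leave the square puck and everything else on the bench where it is.

Things in the scene. Friction and masses are not known exactly. Their poses are not given: they have to be found in the camera images.
- round_puck_center (a point): Centre (half-way up) of the loose round grey plastic puck (imaging phantom): 40 mm diameter, 16 mm thick, 30 g, lying flat on the bench. z is its axis.
- square_puck_center (a point): Centre of a loose square grey puck, 38 x 38 x 16 mm, lying flat. A bystander: it does not fit the round pocket.
- holder_face (a point): Centre of the flat top face of the holder's lower half: bare aluminium block fixed to the bench, 130 (x) x 84 (y) mm, 24 mm high; z up. Round pocket in the middle, 44 mm diameter, 6 mm deep: a seated puck has its centre 2 mm above the face and stands 10 mm proud. A tab 30 mm wide sticks out 10 mm at the +x end.
- thick_dowel (a point): Foot, on the top face, of the holder's thick steel dowel: 12 mm diameter, 48 mm from the face's centre towards +x (the tab end), 16 mm tall, last 3 mm tapered.
- thin_dowel (a point): Foot, on the top face, of the holder's thin steel dowel: 8 mm diameter, 48 mm from the face's centre towards -x, 16 mm tall, last 3 mm tapered.
- cover_grip (a point): Middle of the handle of the loose cover (aluminium, about 320 g), upright on the bench. Plate 130 (x) x 84 (y) x 22 mm; on top a black bar handle 44 mm along x, 18 mm thick along y, 36 mm high. This point is half-way up the handle, 18 mm above the plate's top, 40 mm above its underside. Tab as on the holder at the +x end; it fits only tab over tab.
- cover: The cover itself; origin at the centre of its underside, axes as cover_grip. Through holes at y = 0: the wide one (14 mm) at x = +48 mm, the narrow one (10 mm) at x = -48 mm. Round recess below, 47 mm diameter, 12 mm deep, clears the puck.
- holder: The fixed lower half with its spring pins; origin at the centre of its underside, 24 mm below holder_face, same axes. Four dark spring pins (8 mm diameter) at x = +-52, y = +-31 mm stand 5 mm above the face.
- springs (a joint): How far the four spring pins (they move as one) are down, m: 0 = 5 mm proud of the face (the cover alone stays up on them), 0.005 = flush, halves meet. They push back with 5 N at first and 11 N when flush; the cover's weight gives 3 N of that. About 15 N between the halves holds them firmly shut.
- syringe: Bystander: capped syringe lying along x on the bench, 120 mm long, 10 mm thick.
- well_plate: Bystander: clear six-well plate, 86 x 128 x 18 mm, beyond the holder.
- vial: Bystander: small amber vial, 24 mm diameter, 45 mm tall.
- marker: Bystander: marker pen lying on the bench, 120 mm long, 12 mm thick.
- amber_bottle: Bystander: amber bottle, 68 mm diameter, 165 mm tall, at the back.
- flask: Bystander: glass conical flask, 76 mm diameter, 119 mm tall, at the back.
Not all that is in view belongs to the job. What is shaped like the part that bears round_puck_center but green or red is not meant.

How it is judged:
By the outcome, as a careful person would: the job done as asked, in the order asked, and still so for the second after the job is handed in, while the arm keeps its last pose, push and grip.
It also fails if it takes over 64 s, if anything falls off the work surface, if the arm or the gripper's body presses on something with over 40 N, if the wrist force passes 120 N, or if a joint passes its speed limit or range.

### The arm

A 6-joint arm with a two-finger parallel gripper is mounted at the origin on the work surface. World frame = base frame: x ahead of the robot, y to its left, z up, the work surface at z = 0. Lengths are in m, angles in rad, forces in N, time in s.
With the tool pointing down it reaches from about 0.325 to 0.9 m from the base axis. Payload 6.1 kg.
Tool frame: the origin (TCP) lies midway between the tips of the shut fingers; the grasp point (between the pads) lies 19 mm behind it; z points along the fingers, y is the line along which they close (so a half turn about z gives the same grasp; the last joint's range is limited). The gripper opens to 85 mm and grips with 20 to 120 N. Pads are 22 mm wide; open, the fingers measure 114 mm over their backs; the gripper's body (76 mm by 85 mm) begins 54 mm behind the grasp point. The pads swing forward as they close: fully open they stand 13 mm farther back than shut.
Start: joints at [1.19, 0.22, 1.526, -0, 1.395, -0.126], TCP at [0.158, 0.605, 0.231] pointing down, gripper open.
Joint ranges: [-2.98, 2.98], [-0.91, 2.08], [0.09, 2.57], [-1.24, 4.39], [0.2, 2.65], [-2.68, 2.68]. Speed limits (rad/s): [2.57, 2.57, 3.01, 3.14, 3.14, 3.14].

### API

Orientations are given as [roll, pitch, yaw] about the fixed x, y, z axes, in that order (R = Rz(yaw) Ry(pitch) Rx(roll)).
In Python, from plant import movep, move_l, set_joints, gripper_to, hold, inverse_kinematics, observe, get_image, get_calibration, Unreachable, job_done gives the robot as it stands. Calls block until the motion is done:
- movep(position, orientation): joint-space move of the TCP to a pose.
- move_l(position, feed=0.15, rotation=None, max_force=None): straight line of the TCP; rotation=None keeps the orientation; feed is the mean speed in m/s. With max_force (N) it stops when the force on the tool has changed by that much, and returns True; else False.
- set_joints(angles): joint-space move.
- gripper_to(opening, f_grip=None): finger opening in m; f_grip is the grip in N (None keeps the last); returns when the fingers have stopped.
- hold(seconds).
- inverse_kinematics(position, orientation): joint angles nearest the present ones, or None.
- observe(): the state.
- get_image(name): name is "scene" or "top" or "wrist"; returns (picture, depth): 384x512x3 uint8, red, green, blue; 384x512 float32, m along the optical axis (not along the pixel's ray), 0 where there is no reading.
- get_calibration(name): a dict with "intrinsics" (3x3 intrinsics, pixels), "world_from_camera" (4x4, takes a point from camera to world coordinates). Camera axes: x right, y down, z forward; pixel columns grow to the right and rows downward; lengths in m; the calibration is good to about 2 mm. A picture is of the moment at which its call begins: read the wrist's pose just before it. get_calibration takes no time and is no camera call; for the wrist camera it gives the pose at the moment of the call.
A pose or a line that the arm cannot do raises Unreachable and nothing moves.
- job_done(): hands the job in; it is judged then, once.
The state is a dict: "time_s": time; "q": joint angles; "joint_velocities": joint speeds; "joint_torque": joint torques, N m; "eef_pos": TCP position; "tcp_rot": TCP orientation; "ft_force": force on the tool from outside, world axes, zero at the start; "torque": the same for the moment, N m; "opening": finger opening in m; "grasp_force": force on a finger pad.
Only numpy, scipy, OpenCV 4.12 (cv2) and the standard library are available. Lean on these libraries where they do the work, as an engineer would, in place of code of your own. Each camera call takes 0.05 s, during which the arm holds its last target. There are 200 camera calls.

## Working session

There is one attempt and no reset: what is moved stays moved. The work goes in short steps, each a Python script; the robot and the scene stay as the last script left them, time stands still between calls to the robot, and variables do not carry over. Pictures are saved under pics/ and viewed, at most 10 in all, crops included, and the job is handed in when it is done.

```bash
ls; mkdir -p pics
cat > h.py <<'E'
import numpy as np, cv2
from plant import *
def snap(n):
    c=get_calibration(n); im,d=get_image(n); return im,d,np.array(c["intrinsics"]),np.array(c["world_from_camera"])
def ray(K,T,u,v,z):
    d=T[:3,:3]@np.linalg.solve(K,[u,v,1.]); o=T[:3,3]; return o+d*(z-o[2])/d[2]
def pts(d,K,T):
    v,u=np.indices(d.shape); P=np.stack([(u-K[0,2])/K[0,0]*d,(v-K[1,2])/K[1,1]*d,d],-1); return P@T[:3,:3].T+T[:3,3]
E
python3 - <<'E'
from h import *
for n in("scene","top"):
    im,d,K,T=snap(n); cv2.imwrite(f"pics/{n}0.png",im[...,::-1]); np.savez(f"{n}0.npz",im=im,d=d,K=K,T=T); print(n,K.tolist(),T.round(3).tolist())
E
```

```text
pics
scene [[434.29501819789743, 0.0, 250.01815221569615], [0.0, 434.29501819789743, 195.82437719205382], [0.0, 0.0, 1.0]] [[-0.697, 0.495, -0.519, 1.119], [0.717, 0.498, -0.488, 0.516], [0.017, -0.712, -0.702, 0.746], [0.0, 0.0, 0.0, 1.0]]
top [[444.9417794291554, 0.0, 258.55177988223056], [0.0, 444.9417794291554, 200.47442700994017], [0.0, 0.0, 1.0]] [[0.028, -0.994, 0.106, 0.424], [-0.999, -0.025, 0.027, 0.016], [-0.025, -0.106, -0.994, 1.349], [0.0, 0.0, 0.0, 1.0]]
```

View pics/scene0.png

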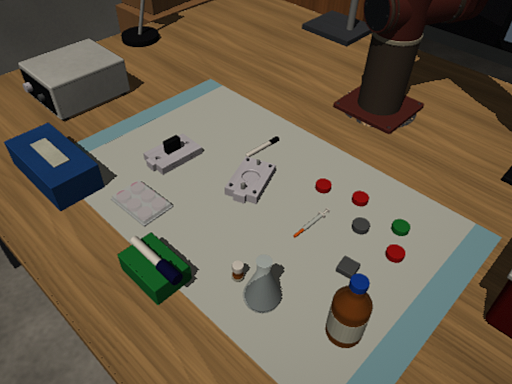

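View pics/top0.png

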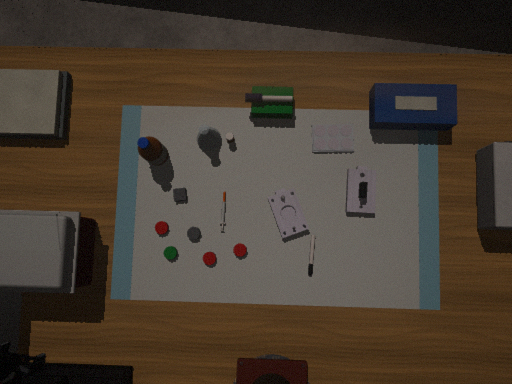

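Top view: grey round puck at about (194,234). Things it could be taken for are the square grey puck (180,195), red pucks (162,228), (210,259), (240,251) and a green puck (171,253). The holder is at (288,213), the cover at (361,190), the marker at (312,255) and the syringe at (224,212). I choose (194,234) and will check it in a crop.

Run:
```python
from h import *
f=np.load("top0.npz"); im,d,K,T=[f[k] for k in("im","d","K","T")]
P=pts(d,K,T)
for nm,u,v,z in(("round",194,234,.016),("square",180,195,.016),("holder",288,213,.024),("cover",361,190,.022)):
    print(nm,ray(K,T,u,v,z).round(3),P[v,u].round(3))
c=[cv2.resize(im[v-28:v+28,u-28:u+28],(260,260),interpolation=cv2.INTER_CUBIC) for u,v in((190,218),(288,213),(361,190))]
cv2.imwrite("pics/crop1.png",np.hstack(c)[...,::-1])
# tall aluminium plates by depth
Z=P[...,2]
for nm,u,v in(("holder",288,213),("cover",361,190)):
    m=np.zeros(Z.shape,np.uint8); m[v-35:v+35,u-35:u+35]=((Z>.014)&(Z<.032))[v-35:v+35,u-35:u+35]
    n,l,s,ce=cv2.connectedComponentsWithStats(m); i=1+np.argmax(s[1:,4])
    p=P[l==i][:,:2].astype(np.float32); r=cv2.minAreaRect(p*1000); print(nm,s[i,4],r,Z[l==i].mean())
```

```text
round [0.46  0.244 0.016] [0.46  0.245 0.008]
square [0.577 0.292 0.016] [0.577 0.292 0.015]
holder [ 0.53  -0.036  0.024] [ 0.53  -0.036  0.016]
cover [ 0.605 -0.253  0.022] [ 0.6   -0.246  0.055]
holder 1227 ((535.722900390625, -33.539894104003906), (139.45565795898438, 84.32955169677734), 21.03513526916504) 0.023522688309098164
cover 1136 ((607.9747314453125, -253.4480438232422), (86.51395416259766, 141.04367065429688), 88.3551025390625) 0.021957942867821736
```

View pics/crop1.png

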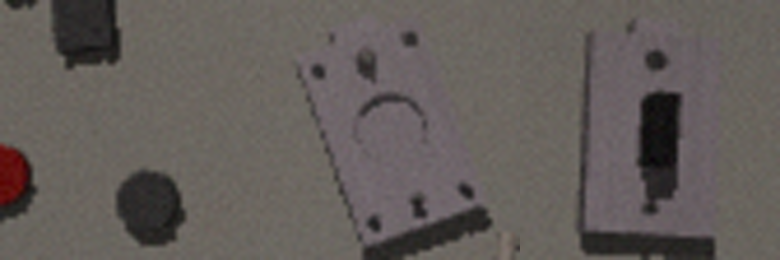

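The crop confirms it: left, the round grey puck, with the square puck's corner above. Middle, the holder with its tab up and leaning left, so yaw is about 21°. Right, the cover with its tab up (+x) and the wide hole above the handle. Next I move the wrist over the puck.

Run:
```python
from h import *
o=observe(); q=np.array(o["q"]); print(o["tcp_rot"],o["time_s"])
best=None
for y in (np.pi/2,-np.pi/2):
    j=inverse_kinematics([.46,.244,.2],[np.pi,0,y]); print(y,None if j is None else np.round(j,2))
    if j is not None and (best is None or abs(j[5])<abs(best[1][5])): best=(y,j)
movep([.46,.244,.2],[np.pi,0,best[0]])
im,d,K,T=snap("wrist"); cv2.imwrite("pics/w1.png",im[...,::-1]); np.savez("w1.npz",im=im,d=d,K=K,T=T)
o=observe(); print(o["eef_pos"],o["tcp_rot"],o["time_s"],T.round(3).tolist(),K[0,0])
m=((im.max(2).astype(int)-im.min(2)<14)&(im.max(2)<120)).astype(np.uint8)
n,l,s,c=cv2.connectedComponentsWithStats(m)
P=pts(d,K,T)
for i in range(1,n):
    if s[i,4]>400: print(s[i],c[i],ray(K,T,*c[i],.016).round(4),np.median(P[l==i],0).round(4))
```

```text
[-3.13980817e+00 -2.11354739e-04  2.88672950e+00] 0.1
1.5707963267948966 [ 0.34 -0.    1.83 -0.    1.32  0.34]
-1.5707963267948966 None
[0.45974793 0.24491499 0.20012834] [ 3.14147302e+00 -3.16456976e-04  1.57253383e+00] 1.875 [[1.0, 0.0, 0.0, 0.461], [0.0, -0.96, -0.281, 0.315], [-0.0, 0.281, -0.96, 0.343], [0.0, 0.0, 0.0, 1.0]] 327.31566602314433
[ 390    6  120   93 5770] [448.31247834  61.08804159] [0.6365 0.3489 0.016 ] [0.6458 0.3469 0.001 ]
[493   7  19  68 911] [503.88364435  42.05708013] [0.6848 0.3651 0.016 ] [0.6718 0.3617 0.0324]
[ 349  101   54   46 2040] [376.13039216 123.36715686] [0.575  0.2921 0.016 ] [0.575  0.2921 0.016 ]
[ 236  149   48   40 1481] [260.1249156  169.15935179] [0.4615 0.2463 0.016 ] [0.4613 0.2456 0.0161]
[ 447  173   65   59 2080] [486.58653846 209.80192308] [0.7006 0.2027 0.016 ] [0.7155 0.196  0.0013]
[  77  194  109   63 3622] [121.75372722 219.90530094] [0.314  0.1912 0.016 ] [0.3006 0.1865 0.0011]
[483 246  29  24 464] [498.16163793 258.90732759] [0.7246 0.1454 0.016 ] [0.737  0.1375 0.001 ]
[    0   249   512   135 35105] [257.53678963 339.19923088] [0.4585 0.0391 0.016 ] [0.461  0.2547 0.2695]
```

View pics/w1.png

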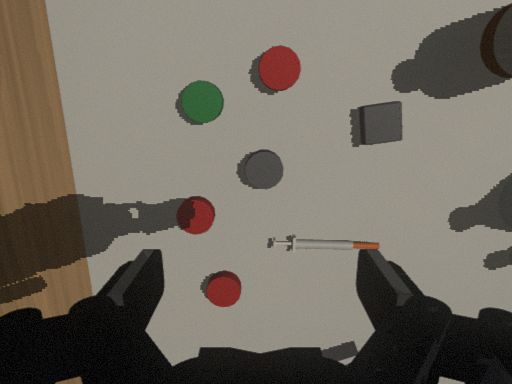

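The wrist picture shows the round puck at (264,169) with its shadow to the left, the square puck at (382,123), and reds at (196,215) and (280,68). The fingers have room along the closing line. I grasp the puck now.

```bash
cat >> h.py <<'E'
def blob(P,cx,cy,r,z0,z1):
    m=(np.hypot(P[...,0]-cx,P[...,1]-cy)<r)&(P[...,2]>z0)&(P[...,2]<z1); return P[m]
def circ(p):
    (c,r)=cv2.minEnclosingCircle((p[:,:2]*1000).astype(np.float32)); return np.array(c)/1000,r
E
python3 - <<'E'
from h import *
f=np.load("w1.npz"); P=pts(f["d"],f["K"],f["T"])
p=blob(P,.4635,.246,.032,.0125,.021); c,r=circ(p); print(len(p),c,r,p.mean(0))
assert 17<r<24
c=(c+p[:,:2].mean(0))/2
gripper_to(.062,30); R=[np.pi,0,np.pi/2]
movep([*c,.06],R); move_l([*c,.0055],feed=.08,max_force=8)
print(observe()["eef_pos"])
gripper_to(.03,30); o=observe(); print(o["opening"],o["grasp_force"],o["eef_pos"])
move_l([*c,.1],feed=.15); o=observe(); print(o["opening"],o["grasp_force"])
# over the holder, closing along holder y (yaw 21deg or +180)
h=np.radians(21.0)
for y in(h,h+np.pi):
    y=(y+np.pi)%(2*np.pi)-np.pi
    j=inverse_kinematics([.531,-.035,.2],[np.pi,0,y]); print(y,None if j is None else np.round(j,2))
    jc=inverse_kinematics([.603,-.253,.2],[np.pi,0,y-h]); print('cover',None if jc is None else np.round(jc,2))
print(observe()["time_s"])
im,d,K,T=snap("wrist"); cv2.imwrite("pics/w2.png",im[...,::-1]); np.savez("w2.npz",im=im,d=d,K=K,T=T,e=observe()["eef_pos"])
E
```

```text
1158 [0.46481924 0.24534903] 19.95119285583496 [0.4647757  0.24589757 0.01640022]
[0.46501972 0.24571098 0.00558865]
0.038255634412339104 30.126502811908722 [0.46553211 0.24587464 0.0063764 ]
0.038130330389942214 30.15555202960968
0.36651914291880905 [-0.21  0.02  1.8  -0.    1.32  0.99]
cover [-0.52  0.31  1.48 -0.    1.35  1.05]
-2.7750735106709836 [-0.21  0.02  1.8   0.    1.32 -2.15]
cover [-0.52  0.31  1.48  0.    1.35 -2.09]
4.8083
```

View pics/w2.png

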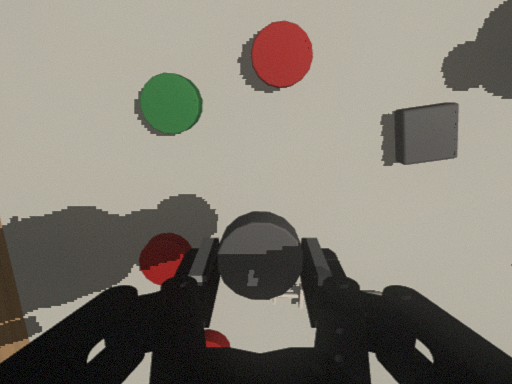

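The puck is held flat between the fingers, top ellipse centred near (260,255). Now I look closely at the holder.

```bash
cat >> h.py <<'E'
def rect(p):
    """plate pose from its points (incl. 10 mm tab at +x, |yaw|<45deg)"""
    r=cv2.minAreaRect((p[:,:2]*1000).astype(np.float32)); (cx,cy),(w,hh),a=r
    if hh>w: a-=90; w,hh=hh,w
    a=(a+90)%180-90; t=np.radians(a); return np.array([cx-5*np.cos(t),cy-5*np.sin(t)])/1000,t,w,hh
E
python3 - <<'E'
from h import *
f=np.load("w2.npz"); P=pts(f["d"],f["K"],f["T"]); e=f["e"]
p=P[(np.abs(P[...,2]-.1095)<.004)&(np.hypot(P[...,0]-e[0],P[...,1]-e[1])<.03)]
v,u=np.where((np.abs(P[...,2]-.1095)<.004)&(np.hypot(P[...,0]-e[0],P[...,1]-e[1])<.03)&(np.indices(f["d"].shape)[1]>222)&(np.indices(f["d"].shape)[1]<298))
p=P[v,u]; print("puck-tcp world (tool y=+x, tool x=+y)",circ(p)[0]-e[:2],circ(p)[1],p.mean(0)-e, p.min(0)-e,p.max(0)-e)
h=np.radians(21); 
c=np.array([.531,-.035]); t=c-.045*np.array([np.cos(h),np.sin(h)])
movep([*t,.24],[np.pi,0,h])
im,d,K,T=snap("wrist"); cv2.imwrite("pics/w3.png",im[...,::-1]); np.savez("w3.npz",im=im,d=d,K=K,T=T)
P=pts(d,K,T); p=blob(P,*c,.1,.019,.0275); print(len(p),p[:,2].mean(),rect(p))
Rm=np.array([[np.cos(h),np.sin(h)],[-np.sin(h),np.cos(h)]])
for nm,x,y in(("thick",.048,0),("thin",-.048,0)):
    q=c+Rm.T@[x,y]; b=blob(P,*q,.014,.034,.05); print(nm,len(b),b.mean(0) if len(b) else None)
b=blob(P,*c,.03,.010,.0205); print("pocket",len(b),circ(b),b[:,2].mean()); print(observe()["time_s"])
E
```

```text
puck-tcp world (tool y=+x, tool x=+y) [ 0.00167602 -0.00024823] 20.00664710998535 [0.00162363 0.00095383 0.01039906] [-0.01532282 -0.02003413  0.00697937] [0.01883399 0.01962221 0.01237725]
8697 0.024256065055986088 (array([ 0.53344213, -0.03748017]), np.float64(0.37182239546602486), 139.52218627929688, 84.26615142822266)
thick 118 [ 0.57798307 -0.02011218  0.03915901]
thin 42 [ 0.48918581 -0.05469611  0.03912433]
pocket 1307 (array([ 0.53337695, -0.03748793]), 22.048866271972656) 0.018455212282401552
6.1583
```

View pics/w3.png

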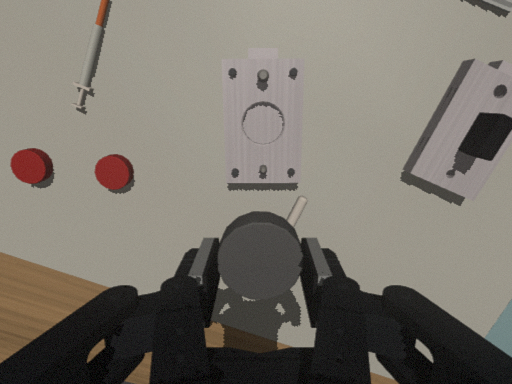

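The holder is at the picture's top centre: pocket (263,123), thick dowel (263,75) at the tab end, thin dowel (263,170). The fitted sizes (139.5 x 84.3 mm, pocket radius 22 mm, dowel tips at z = 39 mm) match the description. I hover just above the pocket and compare puck and holder in one view.

Run:
```python
from h import *
c=np.array([.5334,-.0375]); h=.372; X=np.array([np.cos(h),np.sin(h)]); Y=np.array([np.sin(h),-np.cos(h)])
t=c+.0002*X-.0017*Y
movep([*t,.10],[np.pi,0,h]); move_l([*t,.056],feed=.1); hold(.3)
im,d,K,T=snap("wrist"); e=np.array(observe()["eef_pos"]); np.savez("w4.npz",im=im,d=d,K=K,T=T,e=e); cv2.imwrite("pics/w4.png",im[...,::-1]); P=pts(d,K,T)
print(e)
tl=lambda p:np.array([(p-e[:2])@X,(p-e[:2])@Y])
m=(np.abs(P[...,2]-.066)<.004)&(np.hypot(P[...,0]-e[0],P[...,1]-e[1])<.03); m[:,:222]=0; m[:,298:]=0
p=P[m]; print("puck",tl(circ(p)[0]),circ(p)[1],p[:,2].mean())
b=blob(P,*(c+.048*X),.014,.034,.05); print("thick",len(b),tl(b[:,:2].mean(0)),tl(c+.048*X),b[:,2].mean())
p=blob(P,*c,.1,.019,.0275); print(len(p),"face",p[:,2].mean()); a=np.array([tl(q) for q in p[:,:2]])
s=a[(a[:,0]>.025)&(a[:,0]<.06)]; print("face y edges",np.percentile(s[:,1],[.3,99.7]), "x max",a[:,0].max(),"xmax off tab",a[np.abs(a[:,1])>.022][:,0].max())
for sy in(1,-1):
    b=blob(P,*(c+.052*X+sy*.031*Y),.008,.027,.033); print("pin",len(b),tl(b[:,:2].mean(0)))
```

```text
[ 0.53330492 -0.03591511  0.05645451]
puck [0.00162962 0.0014951 ] 20.08043098449707 0.06653489153245468
thick 453 [0.04813949 0.00155791] [0.0475125  0.00151105] 0.0392305734528894
19720 face 0.024381030165860903
face y edges [-0.04022088  0.04335352] x max 0.07421924525339271 xmax off tab 0.06470294840492277
pin 187 [0.05186088 0.03228668]
pin 187 [ 0.05181482 -0.02919515]
```

View pics/w4.png

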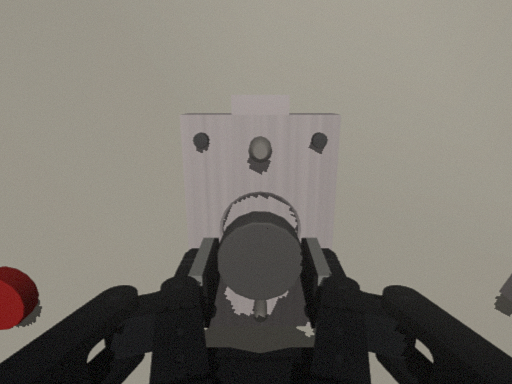

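The puck (260,255) hovers over the pocket, sideways aligned with the holder: both sit 1.5 mm off in tool y. Fore and aft needs a better check.

Run:
```python
from h import *
for n,h,zt in(("w2",np.pi/2,None),("w4",.372,None)):
    f=np.load(n+".npz"); P=pts(f["d"],f["K"],f["T"]); e=f["e"]; X=np.array([np.cos(h),np.sin(h)]); Y=np.array([np.sin(h),-np.cos(h)])
    Q=P[...,:2]-e[:2]; x=Q@X; y=Q@Y; z=P[...,2]-e[2]
    for yy in(-.006,.0015,.009):
        m=(np.abs(y-yy)<.0012)&(np.abs(x)<.03)&(np.abs(z-.0105)<.006)
        k=np.polyfit(x[m],z[m],1); print(n,yy,"x",x[m].min().round(4),x[m].max().round(4),"mid",((x[m].min()+x[m].max())/2).round(4),"z fit",k.round(4), "zmin/max",z[m].min().round(4),z[m].max().round(4))
```

```text
w2 -0.006 x -0.0187 0.0185 mid -0.0001 z fit [-0.0272  0.0104] zmin/max 0.0045 0.0124
w2 0.0015 x -0.02 0.0196 mid -0.0002 z fit [-0.0243  0.0103] zmin/max 0.0046 0.012
w2 0.009 x -0.0181 0.0184 mid 0.0001 z fit [-0.0237  0.0104] zmin/max 0.0049 0.0119
w4 -0.006 x -0.0168 0.0202 mid 0.0017 z fit [-0.021   0.0101] zmin/max 0.0052 0.0121
w4 0.0015 x -0.0181 0.0214 mid 0.0017 z fit [-0.0193  0.0101] zmin/max 0.0048 0.012
w4 0.009 x -0.0164 0.0201 mid 0.0018 z fit [-0.0304  0.0102] zmin/max 0.0046 0.012
```

Puck is +1.7 mm, holder −0.1 mm in tool x. I shift by −1.8 mm and insert.

Run:
```python
from h import *
h=.372; X=np.array([np.cos(h),np.sin(h)]); Y=np.array([np.sin(h),-np.cos(h)])
c=np.array([.5334,-.0375]); t=c+.0002*X-.0017*Y-.0018*X
move_l([*t,.034],feed=.05)
print(move_l([*t,.0235],feed=.03,max_force=6)); o=observe(); print(o["eef_pos"],o["ft_force"])
gripper_to(.056); move_l([*t,.075],feed=.15)
b=t-.03*X
movep([*b,.17],[np.pi,0,h]); hold(.2)
im,d,K,T=snap("wrist"); P=pts(d,K,T); cv2.imwrite("pics/w5.png",im[...,::-1])
p=blob(P,*c,.03,.0275,.05); print("puck top",circ(p),p[:,2].min(),p[:,2].max(),p[:,2].mean())
b=blob(P,*(c+.048*X),.014,.034,.05); print("thick",b[:,:2].mean(0)); b=blob(P,*(c-.048*X),.014,.034,.05); print("thin",b[:,:2].mean(0)) 
# cover look
k=np.array([.603,-.253]); y=-.02
movep([*(k-[.04,0]),.24],[np.pi,0,y]); hold(.2)
im,d,K,T=snap("wrist"); P=pts(d,K,T); cv2.imwrite("pics/w6.png",im[...,::-1])
p=blob(P,*k,.1,.017,.0255); r=rect(p); print("cover",r,p[:,2].mean())
p=blob(P,*k,.045,.05,.065); q=cv2.minAreaRect((p[:,:2]*1000).astype(np.float32)); print("handle",q,p[:,2].mean()); print(observe()["time_s"],observe()["eef_pos"])
a=cv2.resize(cv2.imread("pics/w5.png"),(400,300)); bb=cv2.resize(cv2.imread("pics/w6.png"),(400,300)); cv2.imwrite("pics/w56.png",np.hstack([a,bb]))
```

```text
True
[ 0.53166411 -0.03659204  0.0243789 ] [-2.59372626  1.21515387  5.19568625]
puck top (array([ 0.5333056 , -0.03724643]), 19.929750442504883) 0.02802614232027717 0.037468092476831305 0.03436742473623703
thick [ 0.57816447 -0.01999082]
thin [ 0.4894713  -0.05443258]
cover (array([ 0.60583157, -0.2553766 ]), np.float64(-0.03644895478520598), 140.38287353515625, 84.1258773803711) 0.022430255770312962
handle ((605.9617309570312, -255.26597595214844), (17.924942016601562, 43.65692138671875), 88.53449249267578) 0.05828787081787606
11.4 [ 0.56296254 -0.25145228  0.23969606]
```

View pics/w56.png

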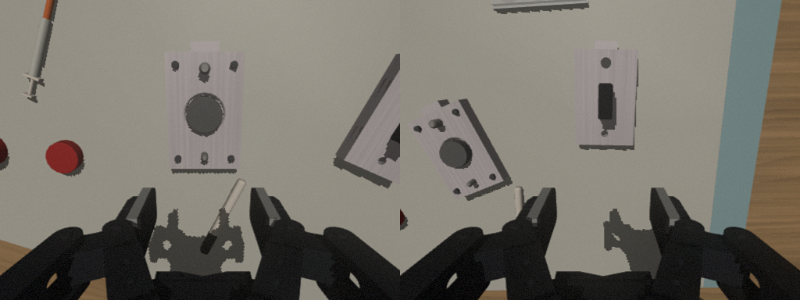

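Left: the puck is seated in the pocket (205,114), top 10 mm proud. Right: the cover with its tab up, wide hole (606,62), handle (606,100), narrow hole (605,133). I grasp the handle and measure the cover in hand.

```bash
cat > cov.py <<'E'
from h import *
def inhand(tag,zrel=-.006):
    hold(.3); im,d,K,T=snap("wrist"); o=observe(); e=np.array(o["eef_pos"]); h=o["tcp_rot"][2]; cv2.imwrite(f"pics/{tag}.png",im[...,::-1]); P=pts(d,K,T)
    X=np.array([np.cos(h),np.sin(h)]); Y=np.array([np.sin(h),-np.cos(h)]); Q=P[...,:2]-e[:2]; x=Q@X; y=Q@Y; z=P[...,2]-e[2]
    m=(np.abs(z-zrel)<.004)&(np.abs(y)<.06)&(x>.02)&(x<.1); print("top z rel",z[m].mean(),m.sum(),"tool yaw",h)
    for a,b in((.03,.04),(.05,.06)):
        s=y[m&(x>a)&(x<b)]; print("y mid at",(a+b)/2,((s.min()+s.max())/2).round(5),"width",(s.max()-s.min()).round(4))
    xe=[x[m&(np.abs(y-yy)<.004)].max().round(4) for yy in(-.034,-.022,.025,.037)]; print("x edge (65)",xe,"tab (75)",x[m&(np.abs(y)<.01)].max())
    w=(x>.036)&(x<.062)&(np.abs(y-.0015)<.012)&(z<zrel-.006); print("hole",w.sum())
    v,u=np.where(m); return
E
python3 - <<'E'
from cov import *
h=-.027; X=np.array([np.cos(h),np.sin(h)]); Y=np.array([np.sin(h),-np.cos(h)])
t=np.array([.6059,-.2553])-.0016*Y
gripper_to(.05,60); movep([*t,.09],[np.pi,0,h]); print(move_l([*t,.028],feed=.08,max_force=10)); print(observe()["eef_pos"])
gripper_to(.010,60); gripper_to(.010,120); o=observe(); print(o["opening"],o["grasp_force"],o["eef_pos"])
move_l([*t,.14],feed=.12); o=observe(); print(o["opening"],o["grasp_force"],o["ft_force"])
inhand("w7"); print(observe()["time_s"])
E
```

```text
False
[ 0.60638141 -0.25391705  0.02842856]
0.016041066441053773 118.00925731658936 [ 0.60672503 -0.25413534  0.02908548]
0.01598256105898202 117.10214495658875 [-1.13886318 -0.13855971 -3.69132834]
top z rel -0.006898797694123135 17940 tool yaw -0.02699153203430016
y mid at 0.035 0.00085 width 0.0846
y mid at 0.055 0.00093 width 0.0844
x edge (65) [np.float64(0.0645), np.float64(0.0645), np.float64(0.0644), np.float64(0.0645)] tab (75) 0.07426162542288021
hole 243
15.2667
```

View pics/w7.png

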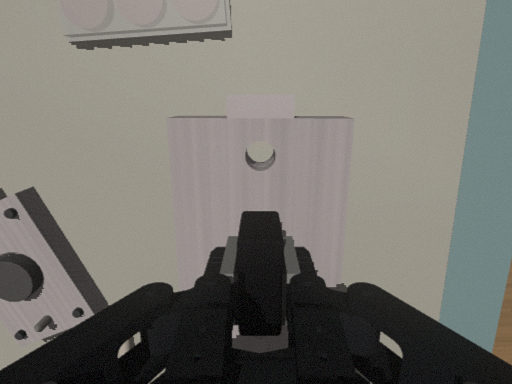

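The cover is gripped square, wide hole at (260,152). In the tool frame the cover centre reads (−0.5, +0.9) mm and the holder read (−0.3, +1.57) mm, so I correct by that difference and lower onto the dowels.

Run:
```python
from h import *
h=.3715; X=np.array([np.cos(h),np.sin(h)]); Y=np.array([np.sin(h),-np.cos(h)])
g=np.array([.53330,-.03592])+.0002*X+.00068*Y; cmd=g.copy()
movep([*g,.14],[np.pi,0,h]); move_l([*g,.076],feed=.1); hold(.3)
for _ in range(2):
    e=np.array(observe()["eef_pos"]); cmd=cmd+g-e[:2]; move_l([*cmd,.076],feed=.02); hold(.2)
o=observe(); print(o["eef_pos"]-np.r_[g,0],o["tcp_rot"],o["ft_force"])
hit=move_l([*cmd,.0605],feed=.015,max_force=6); o=observe()
print(hit,o["eef_pos"]-np.r_[g,0],o["ft_force"],o["torque"],o["time_s"]); np.save("cmd.npy",cmd)
```

```text
[-8.08359627e-06  1.28393580e-05  7.59907410e-02] [3.14159128e+00 2.68952994e-05 3.71535349e-01] [-0.13957457  0.47294782 -3.14231198]
False [ 1.30177643e-04 -2.26272241e-05  6.06536920e-02] [ 0.05760482  0.31578808 -2.79869821] [ 0.00463895 -0.03876495 -0.0595921 ] 19.3583
```

Both dowels have entered about 8 mm with no side force. Now I press.

Run:
```python
from h import *
c=np.load("cmd.npy")
hit=move_l([*c,.046],feed=.01,max_force=32); hold(.5); o=observe()
print(hit,o["eef_pos"],o["tcp_rot"],o["ft_force"],o["torque"],o["opening"],o["grasp_force"],o["time_s"])
```

```text
True [ 0.53382607 -0.03651545  0.0534244 ] [-3.14134687e+00  7.63980224e-04  3.71783669e-01] [-2.2197987   0.33415123  6.94517676] [ 0.02947869  0.28749899 -0.03139794] 0.016272696010522347 118.64950060844421 20.7917
```

After the stop the push relaxed to about 10 N. I go down in small steps and read the held force.

Run:
```python
from h import *
c=np.load("cmd.npy"); z=.0525
while z>.045:
    move_l([*c,z],feed=.01,max_force=35); hold(.4); o=observe(); print(z,o["eef_pos"].round(5) if hasattr(o["eef_pos"],'round') else o["eef_pos"],np.round(o["ft_force"],1),np.round(o["torque"],2))
    if o["ft_force"][2]>23: break
    z-=.0006
print(o["time_s"],o["tcp_rot"],o["grasp_force"])
```

```text
0.0525 [ 0.53395 -0.03655  0.0533 ] [-5.3  1.1  6.7] [ 0.12  0.61 -0.02]
0.051899999999999995 [ 0.53393 -0.03652  0.05318] [-7.5  0.7 11.8] [0.12 0.92 0.06]
0.05129999999999999 [ 0.53389 -0.03652  0.0531 ] [-9.8  1.6 15.5] [ 0.18  1.25 -0.03]
0.05069999999999999 [ 0.53386 -0.03654  0.05305] [-12.    1.9  20.9] [ 0.21  1.58 -0.  ]
0.050099999999999985 [ 0.5339  -0.03654  0.05306] [-14.7   1.4  24.6] [0.34 1.94 0.01]
24.0833 [-3.13985907  0.00364483  0.37216741] 121.59513473510742
```

Height has levelled off at .05306, which puts the underside at 24.0 mm, so the halves meet. Relieve the side force and tilt, then look from outside.

Run:
```python
from h import *
c=np.load("cmd.npy"); z=.0500
for dx in(.0007,.0014):
    move_l([c[0]-dx,c[1],z],feed=.01,rotation=[np.pi,0,.3715]); hold(.4); o=observe(); print(dx,np.round(o["eef_pos"],5),np.round(o["ft_force"],1),np.round(o["torque"],2),np.round(o["tcp_rot"],4),o["time_s"])
    if abs(o["ft_force"][0])<6: break
im,d,K,T=snap("scene"); 
Tc=np.linalg.inv(T); p=Tc[:3,:3]@[.5337,-.037,.04]+Tc[:3,3]; u,v=(K@p)[:2]/p[2]; u,v=int(u),int(v); print(u,v)
a=cv2.resize(im[v-45:v+45,u-60:u+60],(800,600),interpolation=cv2.INTER_CUBIC); cv2.imwrite("pics/s9.png",a[...,::-1])
```

```text
0.0007 [ 0.53392 -0.03651  0.05302] [-9.9  2.8 23.2] [0.38 1.74 0.03] [ 3.1409e+00 -1.0000e-03  3.7180e-01] 24.7333
0.0014 [ 0.53393 -0.03651  0.05304] [-8.   1.8 20. ] [0.35 1.34 0.01] [ 3.1403e+00 -2.5000e-03  3.7170e-01] 25.3833
249 170
```

View pics/s9.png

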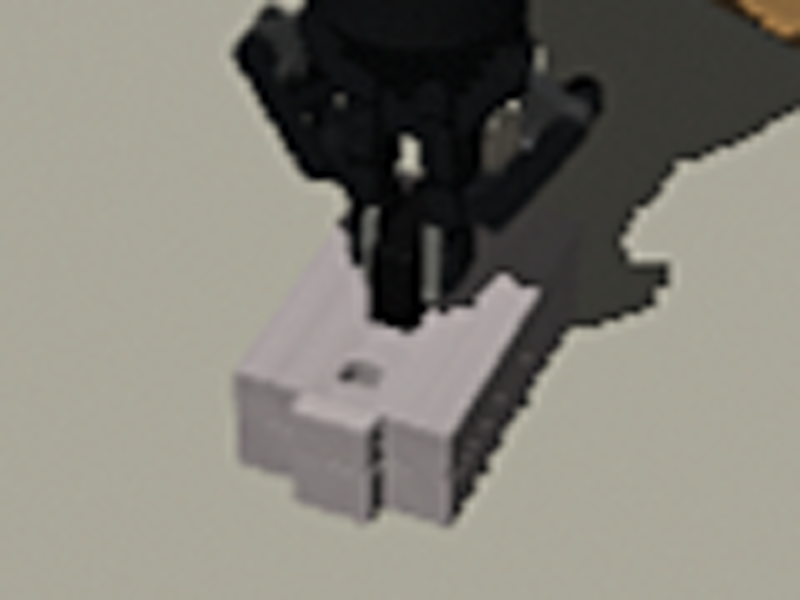

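The crop shows the two halves shut with only a thin seam, at about (310,445), tab over tab and the dowel visible in the wide hole at (360,372). A firmer push, around 30 N, gives margin over the 15 N between the halves.

Run:
```python
from h import *
c=np.load("cmd.npy"); z=.0494
for _ in range(5):
    move_l([c[0]-.0011,c[1],z],feed=.01,rotation=[np.pi,0,.3715]); hold(.6); o=observe(); print(z,np.round(o["eef_pos"],5),np.round(o["ft_force"],1),np.round(o["tcp_rot"],4),o["grasp_force"],o["time_s"])
    if o["ft_force"][2]>29: break
    z-=.0004
hold(1); o=observe(); print(o["ft_force"],o["eef_pos"])
if 26<o["ft_force"][2]<38: print(job_done())
```

```text
0.0494 [ 0.53394 -0.03654  0.05302] [-12.3   3.2  26. ] [ 3.1406e+00 -1.7000e-03  3.7180e-01] 121.72162055969238 26.2833
0.049 [ 0.53393 -0.03653  0.05299] [-13.7   2.   29.6] [ 3.1406e+00 -1.6000e-03  3.7180e-01] 122.20982193946838 27.1333
[-12.91206574   2.46691423  30.42445222] [ 0.53395017 -0.03653024  0.05300967]
the job is handed in; nothing more can be done
None
```

The round puck is in the pocket, the cover is on with both dowels in their holes, and I handed the job in at about 28 s with the halves still held shut at about 30 N.

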